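Turn the bead dish on its lifter

TASK

Take the lifter by its upright grip, slide its blade between the stand's pegs under the white dish, lift the dish until its underside is about 12 cm above the worktop, and only then turn it a quarter turn above the stand so that its pouring lip points at the egg cup. Keep the dish level with the loose bead in its middle, do not touch dish or bead with the hand, and leave the other things where they stand. Finish still holding the lifter, with the dish on it up there over the stand, at rest.

Things in the scene. Friction and masses are not known exactly. Their poses are not given: they have to be found in the camera images.
- dish: Round white dish, 90 g: flat foot 120 mm across, rim 132 mm across, 17 mm high, pouring lip 30 mm wide at +x. The inside slopes down at 12 degrees to a flat middle. Origin: centre of the underside; x to the lip, z up. It starts on the stand's pegs, within 5 mm of the stand's centre, underside 28 mm above the worktop, lip along the stand's +x within 0.2 rad.
- lip (a point): Tip of the dish's pouring lip, 88 mm from the dish's centre along dish +x, 19 mm above its underside.
- dish_middle (a point): Centre of the flat middle (12 mm across) of the dish's inside, 4 mm above the centre of its underside; the bead rests on it.
- bead_center (a point): Centre of the loose reddish clay baking bead, a ball 26 mm in diameter, 15 g, that rolls freely in the dish. At rest in the middle its centre is 13 mm above dish_middle.
- stand: Dark steel X-shaped stand fixed to the worktop, bars 5 mm thick; four pegs 13 mm thick at x, y = +-36 mm, tops 28 mm up. Between the pegs are 59 mm wide open channels along its x and y, 23 mm high under the dish. Origin: centre of the underside. +x points left and away from the robot (yaw 0.95 to 1.35): put the blade in from the -x side, moving along +x. Egg cup: 165 mm along its +y or -y.
- lifter: Loose lifter, 120 g, standing to the right: flat steel blade 40 mm wide, 3 mm thick, from x = -20 mm to its round tip at x = 145 mm; over the origin an upright dark wooden grip 26 mm (x) by 18 mm (y), from z = 28 to 108 mm, on a thinner steel shank. Origin: underside of the blade, below the grip; x along the blade to the tip, z up.
- lifter_grip (a point): Point on the axis of the lifter's grip, 80 mm above the blade's underside: pinch here from above, across the lifter's y. When the blade is under the dish with 105 mm between grip axis and dish centre, the blade reaches 40 mm past the dish's centre and the grip clears the rim by 26 mm.
- blade_tip (a point): Tip of the blade's upper face, 145 mm from the grip axis.
- egg_cup: Cream egg cup, 49 mm across, 60 mm high, loose, upright, on one side of the stand (+y or -y of the stand; the salt shaker is on the other, and they swap). Origin: centre of its underside. The lip shall point at it; do not move it.
- salt_shaker: Glass salt shaker with tin cap, 42 mm across, 74 mm high, loose; bystander. Origin: centre of its underside.
- salve_tin: Low round lidded tin, 50 mm across, 18 mm high, loose, behind the stand; bystander. Origin: centre of its underside.
- teaspoon: Metal teaspoon, 130 mm long, lying to the left; bystander. Origin: middle, on the worktop.
- bead: The baking bead itself (its origin lies on its surface and turns as it rolls: use bead_center).
Things that resemble listed ones, but are neither listed nor needed, are in the scene too. What is shaped like the egg_cup but blue or red is not meant.

How it is judged:
By the outcome, as a careful person would: the job done as asked, in the order asked, and still so for the second after the job is handed in, while the arm keeps its last pose, push and grip.
It also fails if it takes over 64 s, if anything falls off the work surface, if the arm or the gripper's body presses on something with over 40 N, if the wrist force passes 120 N, or if a joint passes its speed limit or range.

ROBOT

A 6-joint arm with a two-finger parallel gripper is mounted at the origin on a cart in front of the work surface, level with it; the furniture and walls round the work are solid. World frame = base frame: x ahead of the robot, y to its left, z up, the work surface at z = 0. Lengths are in m, angles in rad, forces in N, time in s.
With the tool pointing down it reaches from about 0.225 to 0.875 m from the base axis. Payload 3.4 kg.
Tool frame: the origin (TCP) lies at the very end of the fingers, on their centre line; the grasp point (between the pads) lies 19 mm behind it; x points along the fingers, y is the direction in which the jaws open and shut, and the axes are right-handed (so a half turn about x gives the same grasp; the last joint's range is limited). The gripper opens to 85 mm and grips with 20 to 120 N. Pads are 22 mm wide; open, the fingers measure 114 mm over their backs; the gripper's body (76 mm by 85 mm) begins 54 mm behind the grasp point. The pads swing forward as they close: fully open they stand 13 mm farther back than shut.
Start: joints at [1.014, 0.276, 1.505, -0, 1.361, -0.121], TCP at [0.243, 0.521, 0.231] pointing down, gripper open.
Joint ranges: [-2.89, 2.89], [-0.75, 2.08], [0.22, 2.7], [-1.18, 4.32], [0.11, 2.71], [-2.7, 2.7]. Speed limits (rad/s): [2.57, 2.57, 3.14, 3.14, 3.14, 3.14].

INTERFACE

Orientations are given as a unit quaternion [w, x, y, z].
In Python, from station import observe, viewer, job_done gives the robot as it stands.
- The arm moves only by the tool servo_tool, never from a script. Its argument "motion" is text: rows parted by semicolons, each of 6 numbers parted by spaces: the shift along the tool's x, y, z in m, then the turn, a rotation vector about the tool's x, y, z in rad. A call has 1 to 5 rows; each row is the pose to reach, as a shift and turn from the pose measured when the call began, along the tool's axes at that moment; what a row does not reach only later rows make up. A row lasts 1/8 s, in which the tool goes at most 62.5 mm and 10.7 degrees, less where a joint would pass 70% of its speed; a pose out of reach is approached as far as the arm can. A call with a gripper value outside its range is refused whole. "gripper" is the closure in counts, from 0 (fully open) to 255 (shut), set as the call begins (left out, the last holds). The fingers move at their own pace and stop on an object; "newtons" is the grip in N (left out, the last holds). Time passes only in rows, so rows that repeat a pose let the fingers close. It gives the time, the measured TCP pose, the force and the opening at its end, in the units of the state.
- observe(): the state, without advancing time (a new reading comes with each control period).
- viewer.snapshot(name): name is "scene" or "top" or "wrist"; returns a dict with "color" (384x512x3 uint8, red, green, blue), "camera_matrix" (3x3 intrinsics, pixels), "R" (3x3) and "t" (3): a world point X has camera coordinates R X + t. Camera axes: x right, y down, z forward; pixel columns grow to the right and rows downward; lengths in m; the calibration is good to about 2 mm. A picture is of the moment at which its call begins. There is no depth.
- job_done(): hands the job in, once; it reports no verdict.
The state is a dict: "clock": time; "joints": joint angles; "qd": joint speeds; "joint_efforts": joint torques, N m; "eef_pos": TCP position; "orientation": TCP orientation; "wrist_force": force on the tool from outside, world axes, zero at the start; "torque": the same for the moment, N m; "width": finger opening in m.
Only numpy, scipy, OpenCV 4.12 (cv2) and the standard library are available. Lean on these libraries where they do the work, as an engineer would, in place of code of your own. Each camera call takes 0.05 s, during which the arm holds its last target. There are 200 camera calls.

## Working session

There is one attempt and no reset: what is moved stays moved. The work goes in short steps, Python scripts to look and compute and a tool call to move; the robot and the scene stay as the last step left them, time stands still between calls to the robot, and variables do not carry over. Pictures are saved under pics/ and viewed, about 8 in all and at most 12, crops included, and the job is handed in when it is done.

Besides the shell and the picture viewer there is one more tool, called after "Emit:" as name(argument=value, ...) on one line, values as JSON. servo_tool: Moves the arm, as the interface text tells. Its arguments: {"type":"object","properties":{"motion":{"type":"string"},"gripper":{"type":"number"},"newtons":{"type":"number"}},"required":["motion"]}

```bash
ls; mkdir -p pics
cat > h.py <<'E'
import numpy as np, cv2, pickle
from station import observe, viewer, job_done
def snap(n, f=None):
    s=viewer.snapshot(n); 
    if f: cv2.imwrite('pics/%s.png'%f, s['color'][:,:,::-1]); pickle.dump(s,open('pics/%s.pkl'%f,'wb'))
    return s
def load(f): return pickle.load(open('pics/%s.pkl'%f,'rb'))
def ray(s,u,v,z):
    K,R,t=map(np.array,(s['camera_matrix'],s['R'],s['t'])); c=-R.T@t
    d=R.T@np.linalg.inv(K)@np.array([u,v,1.]); return (c+d*(z-c[2])/d[2])
def proj(s,X):
    p=np.array(s['camera_matrix'])@(np.array(s['R'])@np.array(X)+np.array(s['t'])); return p[:2]/p[2]
E
python3 - <<'E'
from h import *
import sys
ims=[]
for n in ("scene","top","wrist"):
    s=snap(n,n+'0'); print(n,-np.array(s['R']).T@s['t'])
print(observe())
E
```

```text
pics
scene [-0.23750924  0.48130293  0.52326298]
top [0.36177284 0.03081424 1.5348059 ]
wrist [0.16898967 0.55613447 0.37228559]
{'clock': 0.15, 'joints': array([ 1.01400682e+00,  2.76433932e-01,  1.50586417e+00, -1.99002523e-05,
        1.36070216e+00, -1.20980482e-01]), 'qd': array([-0.00114403, -0.00110439, -0.00307431,  0.00111485,  0.00035665,
       -0.00166787]), 'joint_efforts': array([ 3.14250996e-03, -4.17142403e+01, -2.46033901e+01, -2.94262748e-05,
        7.58821814e-03, -1.03944936e-05]), 'eef_pos': array([0.24251642, 0.52090405, 0.23063873]), 'orientation': array([ 0.69022674,  0.15239216,  0.69054465, -0.15333546]), 'wrist_force': array([ 0.26556721, -0.32138498, -0.02391878]), 'torque': array([-0.05846185, -0.05758842,  0.0198553 ]), 'width': 0.0857021768918823}
```

View pics/top0.png

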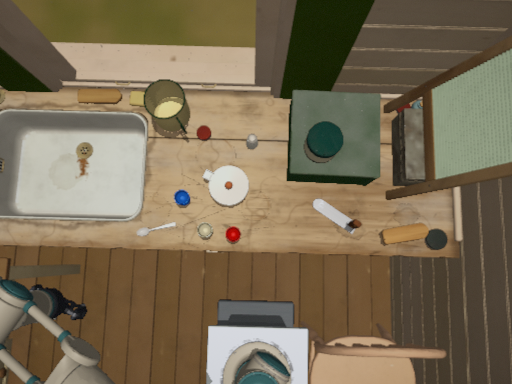

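View pics/scene0.png

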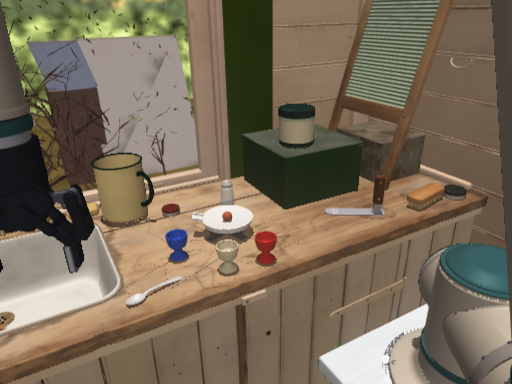

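The top view shows the dish at (228,186) with its lip to the left at (208,175). The cream cup is at (205,231) and the shaker at (252,141). The lifter runs from its tip at (318,205) to the grip at about (352,226). The scene view agrees: dish (228,218), cream cup (228,255), grip (379,195).

Run:
```python
from h import *
T=load('top0'); S=load('scene0'); print(np.array(T['camera_matrix'])[0,0])
def blob(s,m,near):
    n,l,st,c=cv2.connectedComponentsWithStats(m.astype(np.uint8)); 
    ids=[i for i in range(1,n) if st[i,4]>15]; i=min(ids,key=lambda i:np.hypot(*(c[i]-near))); return l==i,c[i],st[i]
def hsv(s): return cv2.cvtColor(s['color'],cv2.COLOR_RGB2HSV).astype(int)
h=hsv(T)
white=(h[...,1]<45)&(h[...,2]>150)
m,c,st=blob(T,white,(228,186)); print('dish top',c,st)
cn=max(cv2.findContours(m.astype(np.uint8),cv2.RETR_EXTERNAL,cv2.CHAIN_APPROX_NONE)[0],key=len)[:,0,:]
P=np.array([ray(T,u,v,.045)[:2] for u,v in cn])
# circle fit w/ trimming of lip
k=np.ones(len(P),bool)
for _ in range(8):
    A=np.c_[2*P[k],np.ones(k.sum())]; x=np.linalg.lstsq(A,(P[k]**2).sum(1),rcond=None)[0]; ctr=x[:2]; r=np.sqrt(x[2]+ctr@ctr)
    d=np.hypot(*(P-ctr).T)-r; k=abs(d)<.005
print('ctr',ctr,'r',r); L=P[d>.008]; 
lv=L.mean(0)-ctr; print('lip yaw',np.arctan2(lv[1],lv[0]),'max',d.max()+r)
bl=(h[...,0]<12)&(h[...,1]>110)
mb,cb,_=blob(T,bl&True,(228,186)); print('bead',cb,ray(T,*cb,.045))
m,c,st=blob(T,(h[...,1]<50)&(h[...,2]>150),(330,213)); print('blade',c,st)
ys,xs=np.nonzero(m); B=np.array([ray(T,u,v,.003)[:2] for u,v in zip(xs,ys)]); mu=B.mean(0)
w,V=np.linalg.eigh(np.cov((B-mu).T)); ax=V[:,1]; ax*=np.sign(ax[1]); a=(B-mu)@ax; print('blade mu',mu,'yaw',np.arctan2(ax[1],ax[0]),'tip',mu+ax*a.max(),'grip from tip',mu+ax*(a.max()-.145), np.ptp(a))
for n,uv,z in (('egg',(205,230),.06),('shaker',(252,140),.074),('tin',(204,132),.018),('spoon',(157,229),0),('red',(233,234),.06)): print(n,ray(T,*uv,z))
o=lambda im,x,y,w,hh,k: cv2.resize(im[y:y+hh,x:x+w,::-1],None,fx=k,fy=k,interpolation=cv2.INTER_CUBIC)
a=o(T['color'],150,110,230,140,3.4); b=o(S['color'],150,160,250,120,3.1)
cv2.imwrite('pics/topc.png',a)
```

```text
462.1394823075683
dish top [227.15153846 184.27307692] [ 202  165   47   41 1300]
ctr [0.59757409 0.10949117] r 0.06479602087326154
lip yaw 1.119592624715783 max 0.09103967423460588
bead [228.24324324 184.81081081] [0.59725341 0.10963515 0.045     ]
blade [330.70686071 212.33679834] [313 198  39  31 481]
blade mu [ 0.52115602 -0.23194496] yaw 1.0088463147383246 tip [ 0.55805341 -0.17334693] grip from tip [ 0.48079199 -0.29604849] 0.13707999705611706
egg [0.44746195 0.17728711 0.06      ]
shaker [0.74247503 0.03627556 0.074     ]
tin [0.78022206 0.19983788 0.018     ]
spoon [0.44972255 0.34199104 0.        ]
red [0.4373587  0.08792601 0.06      ]
```

View pics/topc.png

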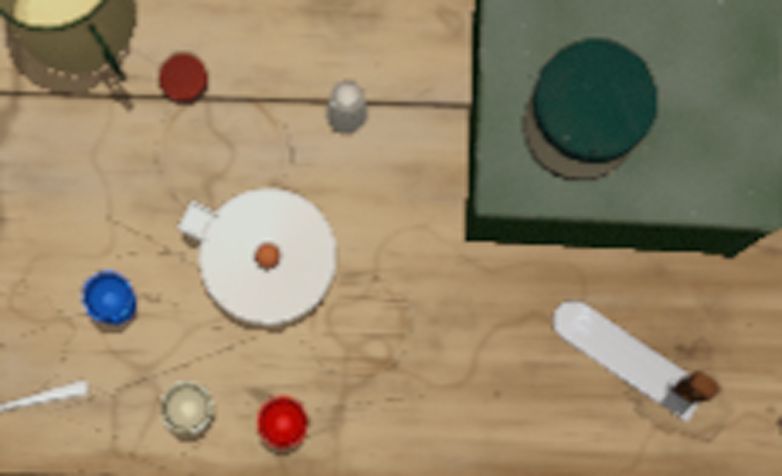

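The crop shows the dish with its lip at crop (195,222), the bead centred, the cream cup at (188,410) and the lifter grip top at about (705,385). The egg cup and shaker bearings give a stand yaw of about 1.125. The lip yaw is 1.12, so these agree.

```bash
cat >> h.py <<'E'
from scipy.spatial.transform import Rotation as Ro
def pose():
    o=observe(); q=np.array(o['orientation']); return o,np.array(o['eef_pos']),Ro.from_quat(q[[1,2,3,0]])
def goal(p,yaw_y):  # tool down, tool y at yaw_y
    y=np.array([np.cos(yaw_y),np.sin(yaw_y),0]); x=np.array([0,0,-1.]); return np.array(p),Ro.from_matrix(np.c_[x,y,np.cross(x,y)])
def rel(p,yaw_y,show=True):
    o,c,R=pose(); gp,gR=goal(p,yaw_y); d=R.inv().apply(gp-c); w=(R.inv()*gR).as_rotvec()
    if show: print('shift',d.round(4),'turn',w.round(4))
    return d,w
E
python3 - <<'E'
from h import *
o,p,R=pose(); print(R.as_matrix().round(3)); y=R.as_matrix()[:,1]; print('tool y yaw',np.arctan2(y[1],y[0]),o['joints'])
print('griptop',ray(load('top0'),357.4,223.2,.108))
for yaw in (1.009+np.pi/2,1.009-np.pi/2): rel((.481,-.296,.26),yaw)
E
```

```text
[[-0.001  0.422  0.907]
 [-0.001  0.907 -0.422]
 [-1.    -0.001 -0.   ]]
tool y yaw 1.1349915732755265 [ 1.01400682e+00  2.76433932e-01  1.50586417e+00 -1.99002523e-05
  1.36070216e+00 -1.20980482e-01]
griptop [ 0.4789266  -0.29634674  0.108     ]
shift [-0.0286 -0.6399  0.561 ] turn [-1.4448e+00 -1.1000e-03  1.0000e-03]
shift [-0.0286 -0.6399  0.561 ] turn [1.6968e+00 1.1000e-03 1.2000e-03]
```

Emit:
servo_tool(motion="-0.002 -0.043 0.037 0.113 0 0; -0.004 -0.085 0.075 0.226 0 0; -0.006 -0.128 0.112 0.339 0 0; -0.008 -0.171 0.15 0.452 0 0; -0.01 -0.213 0.187 0.566 0 0", gripper=0)

```text
clock: 0.78
eef_pos: [0.3222, 0.2471, 0.2409]
orientation: [0.62, 0.34, 0.62, -0.341]
wrist_force: [0.6, 0.2, 0.4]
width: 0.0853
```

```bash
python3 -c "
from h import *
d,w=rel((.481,-.296,.26),1.009-np.pi/2)"
```

```text
shift [-0.0184 -0.1572  0.5436] turn [1.1276e+00 1.4000e-03 3.0000e-04]
```

Emit:
servo_tool(motion="-0.002 -0.016 0.054 0.113 0 0; -0.004 -0.032 0.109 0.226 0 0; -0.006 -0.047 0.163 0.339 0 0; -0.008 -0.063 0.217 0.451 0 0; -0.009 -0.079 0.272 0.564 0 0")

```text
clock: 1.4
eef_pos: [0.4015, -0.0266, 0.2504]
orientation: [-0.5, -0.5, -0.499, 0.501]
wrist_force: [1.6, 0.3, 0.2]
width: 0.0854
```

```bash
python3 -c "
from h import *
d,w=rel((.481,-.296,.26),1.009-np.pi/2)"
```

```text
shift [-0.0093  0.0801  0.2693] turn [ 0.5597  0.001  -0.0008]
```

Emit:
servo_tool(motion="-0.002 0.02 0.061 0.13 0 0; -0.004 0.04 0.12 0.26 0 0; -0.006 0.055 0.18 0.39 0 0; -0.008 0.07 0.23 0.5 0 0; -0.009 0.08 0.269 0.56 0 0")

```text
clock: 2.02
eef_pos: [0.4812, -0.2983, 0.2592]
orientation: [-0.341, -0.62, -0.34, 0.62]
wrist_force: [1.4, 0.5, -0.8]
width: 0.0854
```

```bash
python3 -c "
from h import *
d,w=rel((.481,-.296,.26),1.009-np.pi/2)
s=snap('wrist','w1'); print(-np.array(s['R']).T@s['t'], proj(s,(.479,-.296,.108)),proj(s,(.481,-.296,0.003)))"
```

```text
shift [-0.0008 -0.0014 -0.0018] turn [-0.0041  0.0008 -0.0007]
[ 0.52379871 -0.22905169  0.40088954] [252.71829261 176.28058152] [254.27859862 156.91060133]
```

View pics/w1.png

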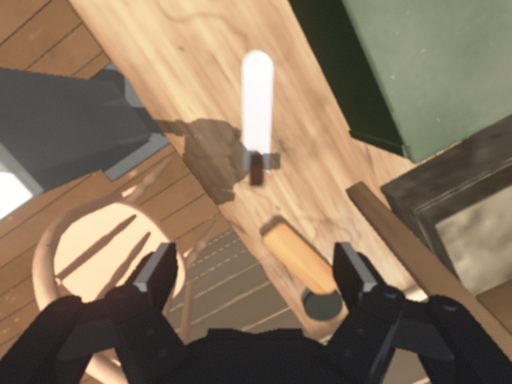

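The wrist view shows the blade tip at (257,52), the blade running straight down, and the wooden grip at (257,153–184). Measuring more exactly.

Run:
```python
from h import *
s=load('w1'); h=cv2.cvtColor(s['color'],cv2.COLOR_RGB2HSV).astype(int)
m=(h[...,1]<40)&(h[...,2]>190); n,l,st,c=cv2.connectedComponentsWithStats(m.astype(np.uint8)); i=l[110,257]; print(st[i])
L=[];Rr=[]
for v in range(70,150,4):
    xs=np.nonzero(l[v]==i)[0]; a=ray(s,xs.min(),v,.003)[:2]; b=ray(s,xs.max()+1,v,.003)[:2]; L.append((a+b)/2); Rr.append(np.hypot(*(a-b)))
L=np.array(L); d=L[0]-L[-1]; ft=cv2.fitLine(L.astype(np.float32),cv2.DIST_L2,0,.01,.01).ravel(); 
y=np.arctan2(ft[1],ft[0]); y=y if y>0 else y+np.pi; ax=np.array([np.cos(y),np.sin(y)]); print('yaw',y,'width',np.mean(Rr))
tip=ray(s,257.5,st[i][1],.003)[:2]; base=ft[2:]+ax*((tip-ft[2:])@ax); print('tip',base,'grip',base-.145*ax)
m=(h[...,2]<110)&(h[...,1]>60); m[:150]=0;m[190:]=0;m[:,:240]=0;m[:,275:]=0; ys,xs=np.nonzero(m&(np.arange(384)[:,None]>165)); print('grip px',xs.min(),xs.max(),ys.max(), 'top far edge', ray(s,(xs.min()+xs.max()+1)/2,ys.max()+1,.108), ray(s,xs.min(),ys.max(),.108)-ray(s,xs.max()+1,ys.max(),.108))
```

```text
[ 242   51   32  103 2841]
yaw 0.9970226 width 0.04094903435165283
tip [ 0.5611681  -0.17857345] grip [ 0.48246135 -0.30035295]
grip px 249 262 184 top far edge [ 0.47663278 -0.3066529   0.108     ] [-0.013419    0.00851465  0.        ]
```

```bash
python3 -c "
from h import *
d,w=rel((.482,-.298,.061),1.0-np.pi/2)"
```

```text
shift [ 0.1978 -0.0044 -0.0052] turn [ 0.0019  0.0048 -0.0049]
```

Emit:
servo_tool(motion="0.04 -0.004 -0.005 0.002 0.005 -0.005; 0.09 -0.004 -0.005 0.002 0.005 -0.005; 0.14 -0.004 -0.005 0.002 0.005 -0.005; 0.18 -0.004 -0.005 0.002 0.005 -0.005; 0.198 -0.004 -0.005 0.002 0.005 -0.005", gripper=0)

```text
clock: 2.7
eef_pos: [0.4806, -0.2969, 0.0579]
orientation: [-0.337, -0.62, -0.341, 0.621]
wrist_force: [0.5, -0.4, 1.1]
width: 0.0849
```

```bash
python3 -c "
from h import *
d,w=rel((.482,-.298,.061),1.0-np.pi/2)
s=snap('wrist','w2')"
```

```text
shift [-0.0031  0.0018  0.0001] turn [ 0.0003 -0.0007  0.0053]
```

View pics/w2.png

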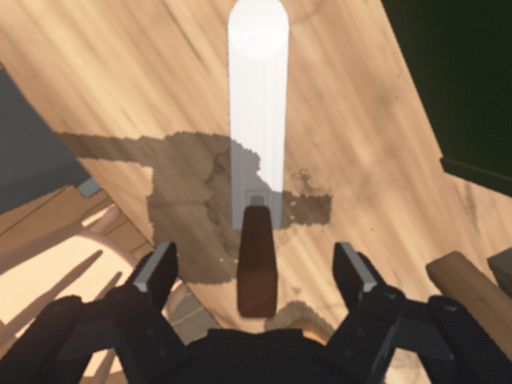

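The grip at column 257 is centred between the fingertips at columns 165 and 350. Closing.

Emit:
servo_tool(motion="-0.002 0.0015 0 0 0 0.005; -0.002 0.0015 0 0 0 0.005; -0.002 0.0015 0 0 0 0.005; -0.002 0.0015 0 0 0 0.005; -0.002 0.0015 0 0 0 0.005", gripper=255, newtons=90)

```text
clock: 3.38
eef_pos: [0.4817, -0.2977, 0.0596]
orientation: [0.339, 0.621, 0.339, -0.62]
wrist_force: [0.6, 0.2, 5.5]
width: 0.0167
```

Emit:
servo_tool(motion="0 0 0 0 0 0; 0 0 0 0 0 0; 0 0 0 0 0 0; 0 0 0 0 0 0")

```text
clock: 3.88
eef_pos: [0.4817, -0.2977, 0.0596]
orientation: [0.339, 0.621, 0.339, -0.62]
wrist_force: [-0.7, 0.5, 2.6]
width: 0.0169
```

```bash
python3 -c "
from h import *
o,p,R=pose(); print(p,o['width'],o['wrist_force'],R.as_matrix().round(4).tolist())"
```

```text
[ 0.48168804 -0.29770601  0.05962197] 0.016946049772565707 [-0.72196791  0.50183765  2.55918542] [[-0.0003, 0.8416, -0.5401], [0.0011, -0.5401, -0.8416], [-1.0, -0.0008, -0.0008]]
```

Emit:
servo_tool(motion="-0.005 0 0 0 0 0; -0.015 0 0 0 0 0; -0.025 0 0 0 0 0; -0.035 0 0 0 0 0; -0.04 0 0 0 0 0")

```text
clock: 4.5
eef_pos: [0.4821, -0.298, 0.1007]
orientation: [0.339, 0.621, 0.339, -0.62]
wrist_force: [0.4, 0.0, -1.3]
width: 0.017
```

```bash
python3 -c "
from h import *
o,p,R=pose(); print(p,o['wrist_force'],o['torque'])
u=np.array([np.cos(1.125),np.sin(1.125)]); g=np.array([.5975,.1095])-.235*u; print(g)
d,w=rel((*g,.0996),1.125-np.pi/2)"
```

```text
[ 0.48206351 -0.29802847  0.10072713] [ 0.42412275  0.01198576 -1.28641567] [-0.02197358  0.00986823  0.00453986]
[ 0.49617352 -0.10253288]
shift [ 0.0012 -0.0937 -0.1721] turn [-0.1248 -0.0006 -0.0007]
```

Emit:
servo_tool(motion="0 -0.01 -0.018 -0.015 0 0; 0 -0.03 -0.055 -0.045 0 0; 0 -0.055 -0.1 -0.075 0 0; 0.001 -0.08 -0.145 -0.105 0 0; 0.001 -0.094 -0.172 -0.125 0 0")

```text
clock: 5.12
eef_pos: [0.4943, -0.0987, 0.0993]
orientation: [0.377, 0.598, 0.379, -0.598]
wrist_force: [0.7, -1.3, -0.9]
width: 0.0171
```

```bash
python3 -c "
from h import *
s=snap('wrist','w3'); snap('top','top3'); snap('scene','scene3')
o,p,R=pose(); print(p,R.as_matrix()[:,1])"
```

```text
[ 0.49501004 -0.10009656  0.09956889] [ 9.03911993e-01 -4.27718129e-01 -5.58717205e-04]
```

View pics/w3.png

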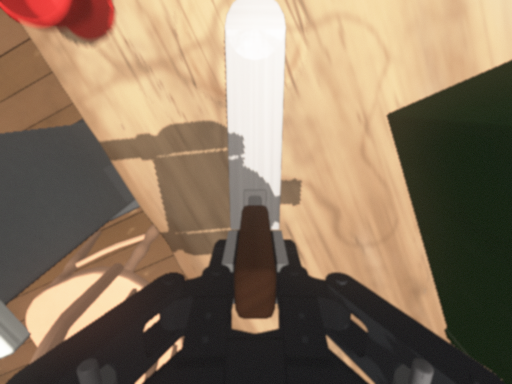

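The wrist view shows the lifter held straight, with the blade at columns 227–285, the tip at row ~0 and the grip at (255,205–317). The stand is out of view. Measuring the lifter in the hand, then looking at the stand from the scene camera.

Run:
```python
from h import *
s=load('w3'); p=np.array([.49501,-.10010]); z=.0996-.0596
h=cv2.cvtColor(s['color'],cv2.COLOR_RGB2HSV).astype(int)
m=((h[...,1]<45)&(h[...,2]>185)).astype(np.uint8); n,l,st,c=cv2.connectedComponentsWithStats(m); i=l[60,255]; print(st[i])
C=[];W=[]
for v in range(35,125,5):
    xs=np.nonzero(l[v]==i)[0]; a=ray(s,xs.min(),v,z+.003)[:2]; b=ray(s,xs.max()+1,v,z+.003)[:2]; C.append((a+b)/2); W.append(np.hypot(*(a-b)))
C=np.array(C); ft=cv2.fitLine(C.astype(np.float32),cv2.DIST_L2,0,.001,.001).ravel(); y=np.arctan2(ft[1],ft[0])%np.pi
print('lifter yaw',y,'tool yaw',np.arctan2(-.42772,.90391)+np.pi/2,'width',np.mean(W))
u=np.array([np.cos(y),np.sin(y)]); nrm=np.array([-u[1],u[0]]); print('tip',ray(s,255,st[i][1],z+.003)[:2]); t=ray(s,255,st[i][1],z+.003)[:2]-p; print('tip rel tcp: along',t@u,'; line lateral at tcp',(ft[2:]-p)@nrm)
for v in (315,318): g=ray(s,255,v,z+.108)[:2]-p; print('grip back edge along',g@u,'lat',g@nrm)
S=load('scene3')['color']; cv2.imwrite('pics/sc3c.png',cv2.resize(S[170:290,150:400,::-1],None,fx=3.2,fy=3.2,interpolation=cv2.INTER_CUBIC))
```

```text
[ 225    0   61  196 9402]
lifter yaw 1.1284997 tool yaw 1.1288268837189601 width 0.039379717655149686
tip [0.5540883  0.02951855]
tip rel tcp: along 0.1424319658721171 ; line lateral at tcp 0.001924075863260267
grip back edge along -0.005040508435192023 lat 0.0018903868172891164
grip back edge along -0.0066492428660069785 lat 0.0018892014976561893
```

View pics/sc3c.png

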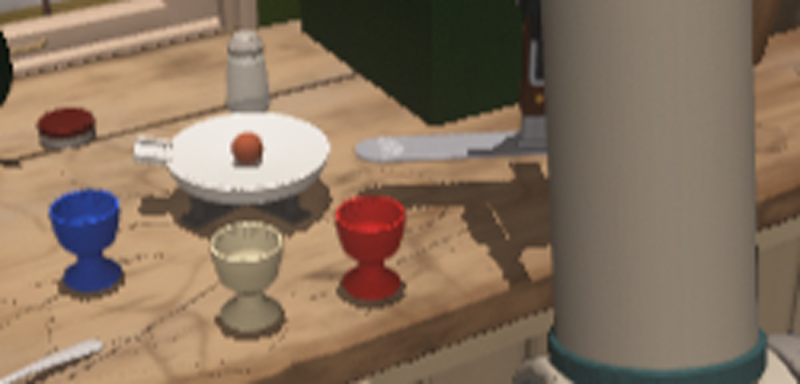

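The scene view shows the dish on the stand with its lip at the left, the bead centred, and the blade level in front at crop x 357–550. The top camera sees both blade and dish at about the same height, so I'll measure the lateral alignment there.

```bash
cat >> h.py <<'E'
def topmeas(f,zb=None,dish_z=.045):
    s=load(f); h=cv2.cvtColor(s['color'],cv2.COLOR_RGB2HSV).astype(int)
    m=((h[...,1]<45)&(h[...,2]>150)).astype(np.uint8); return s,h,m
def circ(P,tol=.005):
    k=np.ones(len(P),bool)
    for _ in range(10):
        A=np.c_[2*P[k],np.ones(k.sum())]; x=np.linalg.lstsq(A,(P[k]**2).sum(1),rcond=None)[0]; c=x[:2]; r=np.sqrt(x[2]+c@c); d=np.hypot(*(P-c).T)-r; k=abs(d)<tol
    return c,r,d
E
python3 - <<'E'
from h import *
s,h,m=topmeas('top3'); n,l,st,c=cv2.connectedComponentsWithStats(m)
for i in range(1,n):
    if st[i,4]>100 and 180<c[i][0]<340 and 140<c[i][1]<260: print(i,st[i],c[i])
i=[i for i in range(1,n) if 255<c[i][0]<310 and 190<c[i][1]<235 and st[i,4]>100]
if i:
    cn=cv2.findContours((l==i[0]).astype(np.uint8),cv2.RETR_EXTERNAL,cv2.CHAIN_APPROX_NONE)[0][0][:,0]
    ys,xs=np.nonzero(l==i[0]); B=np.array([ray(s,a,b,.043)[:2] for a,b in zip(xs,ys)]); mu=B.mean(0); w,V=np.linalg.eigh(np.cov((B-mu).T)); ax=V[:,1]*np.sign(V[1,1]); t=((B-mu)@ax); print('mu',mu,'yaw',np.arctan2(ax[1],ax[0]),'tip',mu+ax*t.max(),'len',np.ptp(t))
    nr=np.array([-ax[1],ax[0]]); print('dish lateral off blade line',(np.array([.5976,.1095])-mu)@nr,'width~',len(B)*.0033**2/np.ptp(t))
    u=np.array([np.cos(1.1285),np.sin(1.1285)]);nr=np.array([-u[1],u[0]]);print('w/ tool yaw: tcp->mu lateral',(mu-[.49501,-.1001])@nr,'dish->tcp',(np.array([.5976,.1095])-[.49501,-.1001])@nr)
E
```

```text
49 [ 202  165   47   41 1300] [227.15153846 184.27307692]
50 [282 181  13  26 136] [288.41176471 193.65441176]
51 [290 185  37  35 819] [308.28693529 201.98046398]
58 [249 196  29  20 341] [263.17595308 205.27565982]
59 [323 196  12  26 140] [328.91428571 208.65      ]
60 [271 211  14  29 147] [277.31292517 224.72108844]
64 [313 226  12  30 150] [318.89333333 240.62      ]
mu [ 0.57410578 -0.08732452] yaw 2.7966714255483502 tip [ 0.53528283 -0.07337607] len 0.08343516526435577
dish lateral off blade line -0.1931758894770624 width~ 0.01775078883474943
w/ tool yaw: tcp->mu lateral -0.06601638094881654 dish->tcp -0.0030057433853612546
```

Run:
```python
from h import *
s,h,m=topmeas('top3'); n,l,st,c=cv2.connectedComponentsWithStats(m)
i=l[205,263]; m=(l==i).astype(np.uint8)
ys,xs=np.nonzero(m); B=np.array([ray(s,a,b,.043)[:2] for a,b in zip(xs,ys)])
u=np.array([np.cos(1.1285),np.sin(1.1285)]);nr=np.array([-u[1],u[0]]);p=np.array([.49501,-.1001])
a=(B-p)@u; b=(B-p)@nr; print('tip along',a.max())
for lo in np.arange(.06,.14,.01):
    k=(a>=lo)&(a<lo+.01); print(round(lo,2),b[k].min().round(4),b[k].max().round(4),b[k].mean().round(4))
print('dish rel tcp',(np.array([.5976,.1095])-p)@u,(np.array([.5976,.1095])-p)@nr,'egg/shaker mid lat',(np.array([.595,.1068])-p)@nr)
```

```text
tip along 0.1504656703001398
0.06 -0.0143 0.0236 0.0044
0.07 -0.0143 0.0251 0.0054
0.08 -0.0143 0.0251 0.0054
0.09 -0.0142 0.0252 0.0058
0.1 -0.0142 0.0252 0.0052
0.11 -0.0142 0.0253 0.006
0.12 -0.0141 0.0253 0.0062
0.13 -0.0141 0.0239 0.0046
0.14 -0.0082 0.021 0.0059
dish rel tcp 0.23334059571086505 -0.0030057433853612546 egg/shaker mid lat -0.001811581364434272
```

In the top view the blade line lies about 8 mm to the left of the dish centre, with the tip 83 mm short of it. I'll shift +8 mm in tool y, lower to blade height 14.5 mm, and go forward 30 mm.

Emit:
servo_tool(motion="0.006 0.002 0 0.004 0 0; 0.014 0.005 0 0.004 0 0; 0.022 0.008 -0.005 0.004 0 0; 0.0255 0.008 -0.018 0.004 0 0; 0.0255 0.008 -0.03 0.004 0 0")

```text
clock: 5.9
eef_pos: [0.5152, -0.0756, 0.0735]
orientation: [-0.376, -0.598, -0.378, 0.598]
wrist_force: [-0.3, 0.2, -0.3]
width: 0.017
```

Emit:
servo_tool(motion="0 0 0 0 0 0; 0 0 0 0 0 0")

```text
clock: 6.15
eef_pos: [0.5153, -0.0754, 0.0737]
orientation: [-0.377, -0.598, -0.378, 0.598]
wrist_force: [-0.5, -0.4, -1.2]
width: 0.0172
```

Run:
```python
from h import *
o,p,R=pose(); print(p,R.as_matrix().round(4)[:,1],o['wrist_force'])
w=snap('wrist','w4'); s=snap('top','top4'); sc=snap('scene','scene4')
c=s['color'][150:250,190:300,::-1]; a=cv2.resize(c,None,fx=3.6,fy=3.6,interpolation=cv2.INTER_CUBIC)
b=w['color'][0:150,130:390,::-1]; b=cv2.convertScaleAbs(b,alpha=1.5,beta=20); b=cv2.resize(b,(400,230))
d=sc['color'][190:260,180:290,::-1]; d=cv2.resize(cv2.convertScaleAbs(d,alpha=1.6,beta=20),(400,254),interpolation=cv2.INTER_CUBIC)
o=np.zeros((490,800,3),np.uint8); o[:360,:396]=a; o[:230,400:]=b; o[232:486,400:]=d; cv2.imwrite('pics/m4.png',o)
```

```text
[ 0.51533591 -0.07538368  0.07368678] [ 0.9023 -0.4311 -0.0014] [-0.46882257 -0.43607201 -1.15526045]
```

View pics/m4.png

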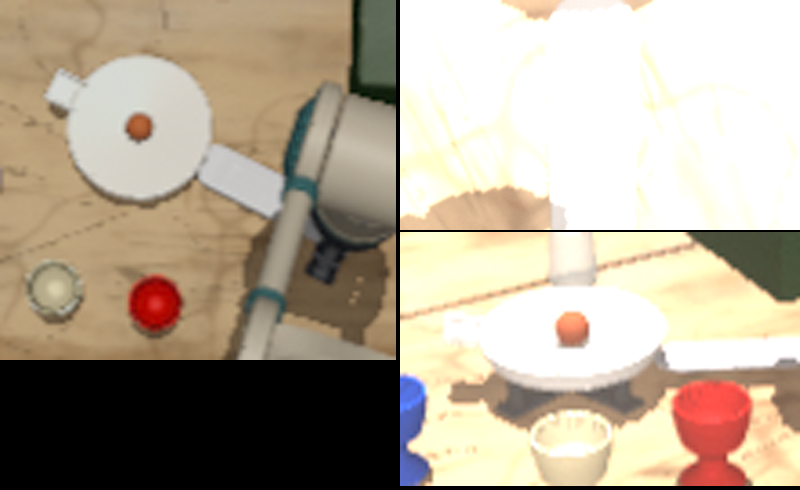

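The composite shows the blade tip just under the dish rim, the bead centred, and the two near pegs at (510,400) and (620,395) of the panel. The blade sits clear of them in height. Checking the lateral offset numerically.

Run:
```python
from h import *
s=load('top4'); h=cv2.cvtColor(s['color'],cv2.COLOR_RGB2HSV).astype(int); m=((h[...,1]<60)&(h[...,2]>140)).astype(np.uint8)
p=np.array([.51533591,-.07538368]); th=np.arctan2(-.4311,.9023)+np.pi/2; u=np.array([np.cos(th),np.sin(th)]);nr=np.array([-u[1],u[0]]); print('yaw',th)
D=np.array([.5976,.1095])
ys,xs=np.nonzero(m); B=np.array([ray(s,a,b,.0175)[:2] for a,b in zip(xs,ys)]); a=(B-p)@u; b=(B-p)@nr
print('dish',(D-p)@u,(D-p)@nr)
for lo in np.arange(.06,.115,.008):
    k=(a>=lo)&(a<lo+.008)&(abs(b)<.04); print(round(lo,3),k.sum(),b[k].min().round(4),b[k].max().round(4),b[k].mean().round(4))
# edge subpixel: gradient transects
g=cv2.cvtColor(s['color'],cv2.COLOR_RGB2HSV)[...,1].astype(np.float32)
for A in (.08,.09,.1,.105):
    t=np.arange(-.04,.04,.0005); P=np.array([proj(s,[*(p+A*u+x*nr),.0175]) for x in t]).astype(np.float32)
    v=cv2.remap(g,P[:,0].reshape(1,-1),P[:,1].reshape(1,-1),cv2.INTER_LINEAR)[0]; lo=v[(t>-.01)&(t<.01)].mean(); th2=(lo+np.median(v[abs(t)>.03]))/2; k=t[v<th2]; k=k[abs(k)<.035]; print(A,k.min(),k.max(),(k.min()+k.max())/2)
```

```text
yaw 1.125083011602706
dish 0.2022853522344932 0.0054764865778631775
0.06 28 -0.0154 0.0217 0.0046
0.068 27 -0.0169 0.0218 0.0025
0.076 30 -0.0183 0.0219 0.0025
0.084 31 -0.0183 0.0219 0.0011
0.092 28 -0.0182 0.022 0.0019
0.1 34 -0.0182 0.022 0.002
0.108 28 -0.0181 0.0221 0.002
0.08 -0.01749999999999998 0.024000000000000056 0.0032500000000000376
0.09 -0.01749999999999998 0.024000000000000056 0.0032500000000000376
0.1 -0.01749999999999998 0.023500000000000056 0.0030000000000000374
0.105 -0.01749999999999998 0.024000000000000056 0.0032500000000000376
```

Emit:
servo_tool(motion="0 -0.0015 0 0 0 0; 0 -0.003 -0.003 0 0 0; 0 -0.003 -0.012 0 0 0; 0 -0.003 -0.022 0 0 0; 0 -0.003 -0.03 0 0 0")

```text
clock: 6.92
eef_pos: [0.5259, -0.0466, 0.0738]
orientation: [-0.377, -0.598, -0.378, 0.598]
wrist_force: [0.5, -0.2, -0.5]
width: 0.017
```

Emit:
servo_tool(motion="0 0 -0.006 0 0 0; 0 0 -0.012 0 0 0; 0 0 -0.02 0 0 0; 0 0 -0.026 0 0 0; 0 0 -0.03 0 0 0")

```text
clock: 7.55
eef_pos: [0.539, -0.0192, 0.0737]
orientation: [-0.377, -0.598, -0.378, 0.598]
wrist_force: [-0.2, 0.5, -1.3]
width: 0.0171
```

Run:
```python
from h import *
u=np.array([np.cos(1.125),np.sin(1.125)]); o,p,R=pose(); print(p,o['wrist_force'],o['torque'],'remaining to dish',(np.array([.5976,.1095])-p[:2])@u,(np.array([.5976,.1095])-p[:2])@[-u[1],u[0]])
print(R.as_matrix().round(4).tolist())
```

```text
[ 0.53896195 -0.01917571  0.07374426] [-0.21498485  0.51868872 -1.30817369] [-0.00138863  0.05278899 -0.01420045] remaining to dish 0.14138327457518754 0.0025747308944342683
[[-0.0009, 0.9022, -0.4312], [0.0012, -0.4312, -0.9022], [-1.0, -0.0013, -0.0007]]
```

No contact so far. Advancing another 32 mm.

Emit:
servo_tool(motion="0 0 -0.007 0 0 0; 0 0 -0.015 0 0 0; 0 0 -0.023 0 0 0; 0 0 -0.029 0 0 0; 0 0 -0.032 0 0 0")

```text
clock: 8.18
eef_pos: [0.553, 0.0101, 0.0738]
orientation: [-0.377, -0.598, -0.378, 0.598]
wrist_force: [0.4, 0.2, -0.8]
width: 0.0169
```

Emit:
servo_tool(motion="0 0 0 0 0 0; 0 0 0 0 0 0")

```text
clock: 8.43
eef_pos: [0.5528, 0.01, 0.0737]
orientation: [-0.377, -0.598, -0.378, 0.598]
wrist_force: [-1.0, -0.2, -2.2]
width: 0.0172
```

Run:
```python
from h import *
u=np.array([np.cos(1.125),np.sin(1.125)]); o,p,R=pose(); print(p,o['wrist_force'],o['torque'],'remaining to dish',(np.array([.5976,.1095])-p[:2])@u)
s=snap('top','top5'); sc=snap('scene','scene5'); w=snap('wrist','w5')
a=cv2.resize(w['color'][:,:,::-1],(400,300))
d=cv2.resize(sc['color'][185:265,180:330,::-1],(800,426),interpolation=cv2.INTER_CUBIC)
t=cv2.resize(s['color'][150:210,190:270,::-1],(400,300),interpolation=cv2.INTER_CUBIC)
cv2.imwrite('pics/m5.png',cv2.resize(np.vstack([np.hstack([a,t]),d]),(660,599)))
```

```text
[0.55284027 0.01002714 0.07371163] [-1.031991   -0.1703745  -2.19448079] [-0.0641972  -0.03372624  0.01212968] remaining to dish 0.10905048556006403
```

View pics/m5.png

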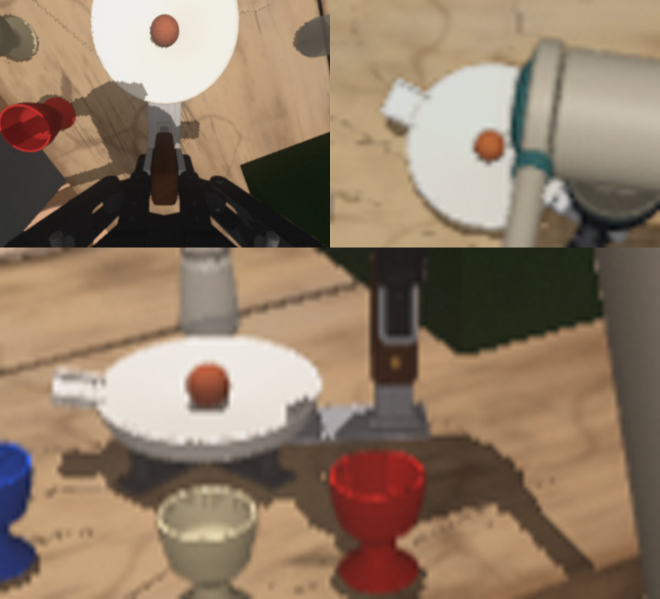

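The blade is under the dish, centred in the wrist view (blade and bead both at column ~165), and the bead rests in the middle. Nothing else is touched. Measuring the dish centre in the wrist view before lifting.

```bash
cat >> h.py <<'E'
def wdish(f,p,u,zu):
    s=load(f); h=cv2.cvtColor(s['color'],cv2.COLOR_RGB2HSV).astype(int); m=((h[...,1]<60)&(h[...,2]>175)).astype(np.uint8)
    n,l,st,c=cv2.connectedComponentsWithStats(cv2.morphologyEx(m,cv2.MORPH_OPEN,np.ones((21,21),np.uint8))); i=1+np.argmax(st[1:,4]); nr=np.array([-u[1],u[0]])
    cn=max(cv2.findContours((l==i).astype(np.uint8),cv2.RETR_EXTERNAL,cv2.CHAIN_APPROX_NONE)[0],key=len)[:,0]; cn=cn[(cn[:,1]>2)]
    c,r,d=circ(np.array([ray(s,a,b,zu+.017)[:2] for a,b in cn]),.003); e=c-p[:2]; print('dish centre',c,'r',r,'rel tcp along',e@u,'lat',e@nr)
    b=((h[...,0]<14)&(h[...,1]>110)&(h[...,2]>90)).astype(np.uint8); n,l,st,cc=cv2.connectedComponentsWithStats(b)
    q=proj(s,[*c,zu+.017]); i=min([i for i in range(1,n) if st[i,4]>100],key=lambda i:np.hypot(*(cc[i]-q))); bp=ray(s,*cc[i],zu+.017)[:2]; print('bead rel dish along/lat',(bp-c)@u,(bp-c)@nr, 'px',cc[i])
    return c
E
python3 - <<'E'
from h import *
p=np.array([.55284,.01003]); th=1.125; u=np.array([np.cos(th),np.sin(th)])
wdish('w5',p,u,.028)
E
```

```text
dish centre [0.59915878 0.10862978] r 0.06446428485067716 rel tcp along 0.10893495611503663 lat 0.0007219745226674425
bead rel dish along/lat 0.001576693327961994 -0.00011811377439395285 px [255.44160105  46.47965879]
```

Emit:
servo_tool(motion="-0.001 0 0 0 0 0; -0.003 0 0 0 0 0; -0.005 0 0 0 0 0; -0.007 0 0 0 0 0; -0.008 0 0 0 0 0")

```text
clock: 9.2
eef_pos: [0.553, 0.0099, 0.082]
orientation: [0.377, 0.598, 0.378, -0.598]
wrist_force: [-0.4, 0.4, -0.5]
width: 0.017
```

Emit:
servo_tool(motion="-0.001 0 0 0 0 0; -0.002 0 0 0 0 0; -0.003 0 0 0 0 0; -0.004 0 0 0 0 0; -0.005 0 0 0 0 0")

```text
clock: 9.82
eef_pos: [0.5528, 0.0099, 0.0868]
orientation: [-0.377, -0.598, -0.378, 0.598]
wrist_force: [-1.2, 0.2, -2.0]
width: 0.0171
```

Emit:
servo_tool(motion="-0.001 0 0 0 0 0; -0.002 0 0 0 0 0; -0.003 0 0 0 0 0; -0.0045 0 0 0 0 0; -0.006 0 0 0 0 0")

```text
clock: 10.45
eef_pos: [0.5528, 0.0099, 0.093]
orientation: [-0.377, -0.598, -0.378, 0.598]
wrist_force: [0.7, -0.1, -1.7]
width: 0.0168
```

Run:
```python
from h import *
o,p,R=pose(); print(p,o['wrist_force'],o['torque'],R.as_matrix().round(4).tolist()); snap('wrist','w6'); snap('scene','scene6')
th=1.125; u=np.array([np.cos(th),np.sin(th)]); wdish('w6',p,u,p[2]-.0596+.003)
```

```text
[0.55281032 0.00987904 0.09296957] [ 0.6592214  -0.09388126 -1.6944986 ] [-0.18667493  0.05588481 -0.00115563] [[-0.0011, 0.9024, -0.431], [0.001, -0.431, -0.9024], [-1.0, -0.0014, -0.0004]]
dish centre [0.59910093 0.10884096] r 0.0644690258913609 rel tcp along 0.10924955576327056 lat 0.0009035471179732307
bead rel dish along/lat 0.0011749234320276526 -0.0002992282950974096 px [255.5446906   50.23987777]
```

Emit:
servo_tool(motion="-0.002 0 0 0 0 0; -0.006 0 0 0 0 0; -0.012 0 0 0 0 0; -0.017 0 0 0 0 0; -0.02 0 0 0 0 0")

```text
clock: 11.18
eef_pos: [0.5532, 0.0099, 0.1137]
orientation: [0.377, 0.598, 0.377, -0.598]
wrist_force: [0.5, 0.6, -2.5]
width: 0.0169
```

Emit:
servo_tool(motion="-0.003 0 0 0 0 0; -0.007 0 0 0 0 0; -0.013 0 0 0 0 0; -0.018 0 0 0 0 0; -0.021 0 0 0 0 0")

```text
clock: 11.8
eef_pos: [0.5534, 0.0098, 0.1352]
orientation: [0.377, 0.598, 0.377, -0.598]
wrist_force: [-1.0, 0.5, -2.5]
width: 0.017
```

Emit:
servo_tool(motion="-0.003 0 0 0 0 0; -0.007 0 0 0 0 0; -0.013 0 0 0 0 0; -0.018 0 0 0 0 0; -0.021 0 0 0 0 0")

```text
clock: 12.42
eef_pos: [0.5536, 0.0098, 0.1566]
orientation: [0.377, 0.599, 0.377, -0.598]
wrist_force: [-0.4, 0.2, -2.6]
width: 0.0173
```

Emit:
servo_tool(motion="-0.003 0 0 0 0 0; -0.007 0 0 0 0 0; -0.013 0 0 0 0 0; -0.018 0 0 0 0 0; -0.021 0 0 0 0 0")

```text
clock: 13.05
eef_pos: [0.5537, 0.0097, 0.1781]
orientation: [0.377, 0.599, 0.377, -0.597]
wrist_force: [0.3, -0.2, -2.8]
width: 0.0168
```

Run:
```python
from h import *
o,p,R=pose(); print(p,o['wrist_force'],o['torque'],R.as_matrix().round(4).tolist(),o['joints']); snap('wrist','w7'); sc=snap('scene','scene7'); snap('top','top7')
th=1.125; u=np.array([np.cos(th),np.sin(th)]); wdish('w7',p,u,p[2]-.0596+.003)
cv2.imwrite('pics/s7c.png',cv2.resize(sc['color'][140:270,170:350,::-1],(720,520),interpolation=cv2.INTER_CUBIC))
```

```text
[0.55370724 0.0097224  0.17811371] [ 0.26640863 -0.17355608 -2.76201507] [-0.14323456  0.04543725 -0.04017189] [[0.0018, 0.9024, -0.431], [0.0007, -0.431, -0.9024], [-1.0, 0.0014, -0.0014]] [-1.08680341e-01  2.78455415e-01  1.63834179e+00  9.44715395e-04
  1.22304112e+00  3.36576755e-01]
dish centre [0.60025968 0.10873606] r 0.06452370721590125 rel tcp along 0.10940913215281675 lat 0.0006896134927950291
bead rel dish along/lat 0.0011443718966102068 -0.00040190545798939487 px [255.85193622  50.11617312]
```

View pics/s7c.png

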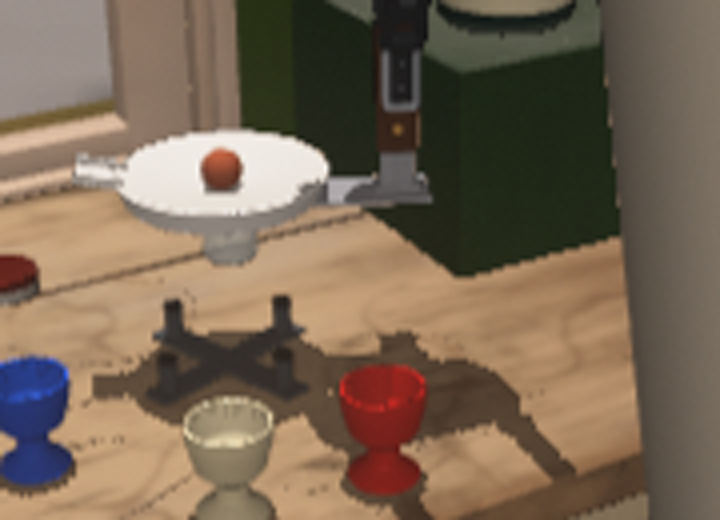

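The dish is level at about 12 cm, the bead is centred, and the stand with its four pegs at (173,303), (282,300), (167,357) and (283,352) is free below. Now the lip and egg cup bearings, before the turn.

```bash
cat >> h.py <<'E'
def toplip(f,zu,c0):
    s,h,m=topmeas(f); n,l,st,c=cv2.connectedComponentsWithStats(m); q=proj(s,[*c0,zu+.017]); 
    i=min([i for i in range(1,n) if st[i,4]>300],key=lambda i:np.hypot(*(c[i]-q)))
    cn=max(cv2.findContours((l==i).astype(np.uint8),cv2.RETR_EXTERNAL,cv2.CHAIN_APPROX_NONE)[0],key=len)[:,0]
    P=np.array([ray(s,a,b,zu+.018)[:2] for a,b in cn]); ctr,r,d=circ(P); L=P[(d>.008)&(d<.03)]; v=L.mean(0)-ctr
    print('top: ctr',ctr,'r',r,'n lip',len(L),'lip yaw',np.arctan2(v[1],v[0]),'max',d.max()+r,st[i]); return ctr
E
python3 - <<'E'
from h import *
toplip('top7',.1215,(.6,.109)); s=load('top7'); h=cv2.cvtColor(s['color'],cv2.COLOR_RGB2HSV).astype(int)
S=load('scene7'); print('stand',ray(S,226.5,222,.028)); pk=[ray(S,170+a/4,140+b/4,.028)[:2] for a,b in ((173,301),(282,298),(167,353),(283,350))]; print(np.array(pk).round(4).tolist(),np.mean(pk,0))
for nm,im,sc,z in (('egg top',s,(205,230),.06),): print(nm,ray(im,*sc,z))
print('egg scene base-ish rim', ray(S,170+228/4,140+428/4,.058))
E
```

```text
top: ctr [0.57008566 0.12532113] r 0.07082837895932383 n lip 63 lip yaw 0.021277550279588924 max 0.11205981718635874 [ 200  159   48   65 1225]
stand [0.59876981 0.10815926 0.028     ]
[[0.6509, 0.1222], [0.6171, 0.0582], [0.5884, 0.1538], [0.5543, 0.09]] [0.60267812 0.10606198]
egg top [0.44746195 0.17728711 0.06      ]
egg scene base-ish rim [0.44558251 0.17853696 0.058     ]
```

Run:
```python
from h import *
S=load('scene7')
for f,uv,z in (('scene7',(170+77/4,140+167/4),.1405),):
    l=ray(load(f),*uv,z)[:2]; v=l-[.600,.109]; print(l,np.hypot(*v),np.arctan2(v[1],v[0]))
s=load('top3'); a=ray(s,203.5,175.5,.047)[:2]-[.5976,.1095]; print(np.hypot(*a),np.arctan2(a[1],a[0]))
```

```text
[0.64325804 0.18216894] 0.08499971544300994 1.0368668612139031
0.08661453080057102 1.2438642353428941
```

Emit:
servo_tool(motion="0 0.0033 0 -0.03 0 0; 0 0.0098 -0.0004 -0.09 0 0; 0 0.0174 -0.0014 -0.16 0 0; 0 0.0248 -0.0029 -0.23 0 0; 0 0.0291 -0.004 -0.27 0 0")

```text
clock: 13.82
eef_pos: [0.5822, 0.0006, 0.1775]
orientation: [0.455, 0.542, 0.455, -0.541]
wrist_force: [-0.5, -0.0, -2.3]
width: 0.0174
```

```bash
cat >> h.py <<'E'
def chk(f):
    o,p,R=pose(); M=R.as_matrix(); snap('wrist',f); u=-M[:2,2]/np.hypot(*M[:2,2]); print('clock',o['clock'],p.round(4),'lifter yaw',np.arctan2(u[1],u[0]),'tilt',M[2,1:].round(4)); wdish(f,p,u,p[2]-.0566)
E
python3 -c "
from h import *
chk('w8')"
```

```text
clock 13.825 [0.5822 0.0006 0.1775] lifter yaw 1.3976401707336503 tilt [ 0.0014 -0.0009]
dish centre [0.60096515 0.10831778] r 0.0640018496920983 rel tcp along 0.10938727268070475 lat 3.2965829464519e-05
bead rel dish along/lat 0.0011980965937127537 2.9200018000296276e-05 px [255.97441685  50.42362679]
```

The turn works: the dish centre stays put and the bead is still. Continuing.

Emit:
servo_tool(motion="0 0.0033 0 -0.03 0 0; 0 0.0098 -0.0004 -0.09 0 0; 0 0.0174 -0.0014 -0.16 0 0; 0 0.0248 -0.0029 -0.23 0 0; 0 0.0291 -0.004 -0.27 0 0")

```text
clock: 14.5
eef_pos: [0.6126, -0.0007, 0.1774]
orientation: [0.525, 0.475, 0.524, -0.474]
wrist_force: [-0.5, -0.7, -3.4]
width: 0.0172
```

Emit:
servo_tool(motion="0 0.0033 0 -0.03 0 0; 0 0.0098 -0.0004 -0.09 0 0; 0 0.0174 -0.0014 -0.16 0 0; 0 0.0248 -0.0029 -0.23 0 0; 0 0.0291 -0.004 -0.27 0 0")

```text
clock: 15.12
eef_pos: [0.6414, 0.0062, 0.1774]
orientation: [0.584, 0.4, 0.583, -0.398]
wrist_force: [0.2, 0.1, -1.6]
width: 0.0169
```

```bash
python3 -c "
from h import *
chk('w9')"
```

```text
clock 15.125 [0.6414 0.0062 0.1774] lifter yaw 1.9424674297231155 tilt [0.0024 0.0004]
dish centre [0.6127013 0.1125473] r 0.05310882751693228 rel tcp along 0.10948536875529807 lat -0.011836874182109734
bead rel dish along/lat 0.0012435823069301027 0.011546849506096397 px [255.66568699  50.72593681]
```

The dish fit is disturbed here (r = 53 mm, probably shading), but the bead's pixel is unchanged, so the real pose is fine. Continuing.

Emit:
servo_tool(motion="0 0.0033 0 -0.03 0 0; 0 0.0098 -0.0004 -0.09 0 0; 0 0.0174 -0.0014 -0.16 0 0; 0 0.0248 -0.0029 -0.23 0 0; 0 0.0291 -0.004 -0.27 0 0")

```text
clock: 15.8
eef_pos: [0.6678, 0.0209, 0.1774]
orientation: [0.633, 0.317, 0.632, -0.315]
wrist_force: [0.1, -0.3, -1.8]
width: 0.0171
```

Emit:
servo_tool(motion="0 0.0033 0 -0.03 0 0; 0 0.0098 -0.0004 -0.09 0 0; 0 0.0174 -0.0014 -0.16 0 0; 0 0.0248 -0.0029 -0.23 0 0; 0 0.0291 -0.004 -0.27 0 0")

```text
clock: 16.42
eef_pos: [0.6888, 0.0418, 0.1774]
orientation: [0.671, 0.228, 0.669, -0.227]
wrist_force: [-0.4, 0.3, -2.4]
width: 0.0171
```

Emit:
servo_tool(motion="0 0.0033 0 -0.03 0 0; 0 0.0087 -0.0003 -0.08 0 0; 0 0.0152 -0.0011 -0.14 0 0; 0 0.0206 -0.002 -0.19 0 0; 0 0.0238 -0.0026 -0.22 0 0")

```text
clock: 17.05
eef_pos: [0.7013, 0.0625, 0.1775]
orientation: [0.692, 0.152, 0.69, -0.151]
wrist_force: [-0.7, -0.0, -2.8]
width: 0.0168
```

Emit:
servo_tool(motion="0 0 0 0 0 0; 0 0 0 0 0 0; 0 0 0 0 0 0")

```text
clock: 17.42
eef_pos: [0.7012, 0.0623, 0.1775]
orientation: [0.692, 0.153, 0.69, -0.152]
wrist_force: [-0.5, 0.4, -1.8]
width: 0.0167
```

Run:
```python
from h import *
chk('w10'); t=snap('top','top10'); s=snap('scene','scene10')
a=cv2.resize(t['color'][140:250,180:290,::-1],(400,400),interpolation=cv2.INTER_CUBIC)
b=cv2.resize(s['color'][140:290,160:310,::-1],(400,400),interpolation=cv2.INTER_CUBIC)
cv2.imwrite('pics/m10.png',np.hstack([a,b]))
```

```text
clock 17.425 [0.7012 0.0623 0.1775] lifter yaw 2.7080622012029503 tilt [0.0018 0.0024]
dish centre [0.58810667 0.07764898] r 0.03187720203199184 rel tcp along 0.10905213359656304 lat 0.03353475412519769
bead rel dish along/lat 0.0016542748634324244 -0.03448427556579277 px [255.51372832  50.57442197]
```

View pics/m10.png

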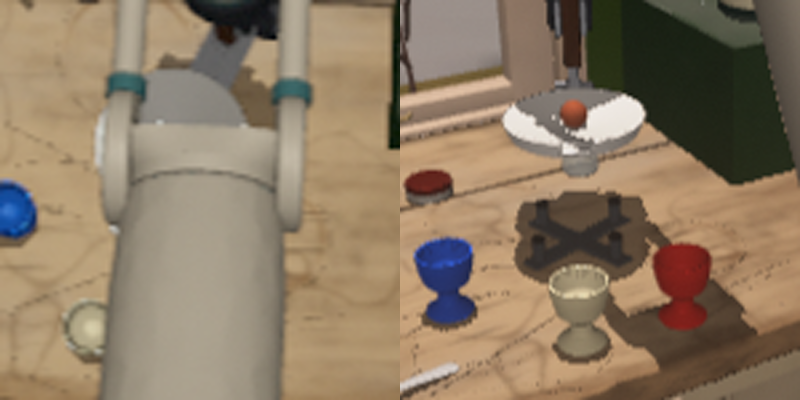

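The scene view shows the lip pointing at the cream cup, with its tip at panel (580,165) and the cup at (580,280). The bead is in the middle, the dish is over the stand, and the bystanders stand. Checking the bearing numerically.

Run:
```python
from h import *
s=load('scene10'); o,p,R=pose(); M=R.as_matrix(); u=-M[:2,2]; c=p[:2]+.1092*u; print('dish',c)
b=ray(s,160+173*.375,140+114*.375,p[2]-.0566+.017)[:2]; print('bead scene',b)
h=cv2.cvtColor(s['color'],cv2.COLOR_RGB2HSV).astype(int)
# lip: grey-white low-sat columns on rows just beneath rim
for v in range(199,208):
    r=[x for x in range(212,246) if h[v,x,1]<50 and h[v,x,2]>90]; print(v,(min(r),max(r),np.mean(r)) if r else None)
m=((h[...,0]>20)&(h[...,0]<35)&(h[...,1]>40)&(h[...,2]>120)).astype(np.uint8)
for v in (250,):
    pass
for du in (226.5,227.5,228.5):
    l=ray(s,du,204,p[2]-.0566+.019)[:2]; v=l-c; e=np.array([.4465,.178])-c; print(du,l,np.hypot(*v),'lip',np.arctan2(v[1],v[0]),'egg',np.arctan2(e[1],e[0]))
```

```text
dish [0.60210303 0.10819207]
bead scene [0.59712394 0.10752388]
199 (221, 233, np.float64(227.0))
200 (221, 233, np.float64(227.0))
201 (221, 233, np.float64(227.0))
202 (221, 233, np.float64(227.0))
203 (221, 233, np.float64(227.0))
204 (222, 232, np.float64(227.0))
205 (224, 230, np.float64(227.0))
206 None
207 None
226.5 [0.4837323  0.15716867] 0.1281028342642607 lip 2.749284213392105 egg 2.7198799866069394
227.5 [0.48259839 0.15530898] 0.12845762150910164 lip 2.7660369998363983 egg 2.7198799866069394
228.5 [0.48146469 0.15344962] 0.12884818448356786 lip 2.782689921513098 egg 2.7198799866069394
```

The grey patch at (227,199–205) gives a lip radius of 128 mm, not 88, so it is the shaker behind and not the lip. I'll look closer, using the last picture.

Run:
```python
from h import *
s=load('scene10'); o,p,R=pose(); zu=p[2]-.0566; c=np.array([.6015,.1085])
for th in (2.55,2.65,2.72,2.8,2.9):
    v=np.array([np.cos(th),np.sin(th)]); print(th,proj(s,[*(c+.088*v),zu+.019]).round(1),proj(s,[*(c+.066*v),zu+.017]).round(1))
a=s['color'][165:215,190:250,::-1]; a=cv2.resize(a,(780,650),interpolation=cv2.INTER_CUBIC)[:595]; cv2.imwrite('pics/z10.png',cv2.convertScaleAbs(a,alpha=.9))
```

```text
2.55 [217.8 196.6] [219.4 193.4]
2.65 [221.7 196.6] [222.3 193.4]
2.72 [224.4 196.5] [224.3 193.3]
2.8 [227.5 196.3] [226.5 193.1]
2.9 [231.4 195.9] [229.4 192.8]
```

View pics/z10.png

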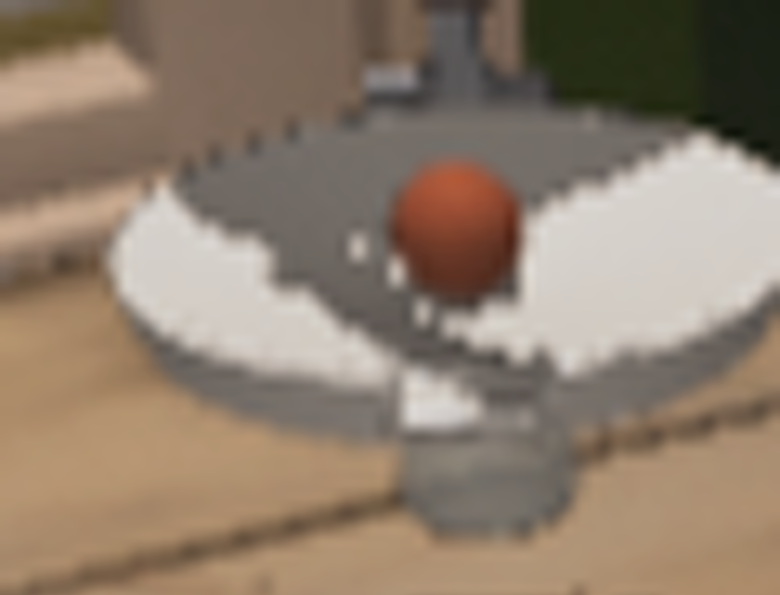

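The zoom shows the lip's lit part at zoom (400–535, 370–430), its right part in shadow and the shaker behind below it. The bead is in the middle. I'll locate the lip edges numerically and re-measure the original lip angle.

Run:
```python
from h import *
s=load('scene10'); g=cv2.cvtColor(s['color'],cv2.COLOR_RGB2GRAY)
for v in range(192,201): print(v,g[v,216:240].tolist())
for f,c0 in (('top0',0),('top3',0),('top4',0)):
    t=load(f); h=cv2.cvtColor(t['color'],cv2.COLOR_RGB2HSV); m=((h[...,1]<60)&(h[...,2]>140)); ys,xs=np.nonzero(m[150:215,190:255]); P=np.array([ray(t,a+190,b+150,.046)[:2] for a,b in zip(xs,ys)]); c=np.array([.5976,.1095]); d=P-c; r=np.hypot(*d.T); a=np.arctan2(d[:,1],d[:,0]); k=(r>.070)&(r<.092)&(abs(a-1.12)<.5); print(f,k.sum(),'pix; edge angles',a[k].min(),a[k].max(),'mean vec',np.arctan2(*d[k].mean(0)[::-1]))
S=load('scene7'); g=cv2.cvtColor(S['color'],cv2.COLOR_RGB2GRAY)
u=[];
for v in range(174,192): print(v,g[v,184:204].tolist())
for th in (1.0,1.1,1.2,1.3):
    for e in (-.015,0,.015):
        w=np.array([np.cos(th),np.sin(th)]);n=np.array([-w[1],w[0]]); print(th,e,proj(S,[*(np.array([.6005,.109])+.088*w+e*n),.1405]).round(1),end=' ')
    print()
```

```text
192 [220, 224, 226, 194, 160, 110, 99, 99, 99, 100, 99, 100, 92, 177, 186, 121, 175, 229, 224, 201, 201, 157, 135, 151]
193 [208, 220, 223, 206, 177, 184, 175, 137, 133, 135, 122, 115, 104, 112, 108, 106, 127, 202, 189, 159, 133, 124, 121, 122]
194 [178, 184, 188, 179, 156, 225, 225, 200, 198, 152, 125, 118, 116, 115, 114, 109, 124, 127, 127, 128, 125, 124, 122, 121]
195 [130, 130, 128, 142, 148, 220, 226, 227, 227, 186, 166, 108, 96, 99, 97, 114, 133, 130, 126, 126, 125, 123, 121, 120]
196 [129, 131, 132, 128, 144, 230, 236, 234, 231, 226, 208, 141, 128, 126, 135, 118, 125, 126, 126, 125, 124, 130, 128, 118]
197 [130, 131, 132, 117, 138, 206, 213, 210, 206, 186, 165, 150, 147, 144, 155, 125, 118, 123, 131, 131, 120, 141, 140, 124]
198 [134, 131, 134, 121, 127, 119, 115, 125, 126, 116, 117, 131, 132, 126, 123, 118, 125, 121, 135, 135, 107, 118, 114, 106]
199 [151, 150, 152, 152, 145, 131, 133, 135, 137, 140, 143, 142, 141, 132, 127, 119, 122, 113, 111, 107, 90, 120, 116, 117]
200 [166, 165, 166, 166, 147, 132, 136, 141, 145, 147, 140, 137, 137, 133, 131, 127, 115, 108, 102, 116, 126,
[... 1747 characters left out ...]
30]
188 [111, 114, 118, 122, 127, 133, 137, 141, 145, 149, 151, 153, 153, 153, 152, 140, 182, 219, 230, 230]
189 [141, 146, 148, 152, 157, 160, 160, 160, 158, 158, 158, 159, 158, 156, 151, 149, 116, 164, 204, 231]
190 [166, 166, 168, 169, 169, 169, 169, 167, 165, 164, 162, 160, 158, 154, 148, 144, 131, 108, 129, 197]
191 [171, 170, 172, 172, 171, 170, 171, 170, 167, 164, 161, 157, 156, 151, 148, 146, 142, 116, 111, 113]
1.0 -0.015 [189.5 178.9] 1.0 0 [188.2 181.2] 1.0 0.015 [186.9 183.6] 
1.1 -0.015 [188.3 180.2] 1.1 0 [187.6 182.6] 1.1 0.015 [186.9 185. ] 
1.2 -0.015 [187.5 181.6] 1.2 0 [187.4 184. ] 1.2 0.015 [187.3 186.4] 
1.3 -0.015 [187. 183.] 1.3 0 [187.5 185.4] 1.3 0.015 [188.1 187.8]
```

The lip edges at columns 220.5–230.5 (centre 225.5) put the lip at about 2.72 to 2.75 rad. The original lip angle plus the turn gives 2.70 to 2.73, and the egg cup bears 2.72. Good to hand in after a rest check.

Run:
```python
from h import *
s0=load('scene3')['color'].astype(int); s1=snap('scene','sceneF')['color'].astype(int)
for n,(x,y) in dict(egg=(228,258),red=(265,250),blue=(177,247),tin=(171,210),spoon=(150,293)).items(): print(n,abs(s0-s1)[y-8:y+8,x-8:x+8].mean().round(1))
chk('wF'); o=observe(); print(abs(o['qd']).max(),o['width'],o['wrist_force']); job_done()
```

```text
egg 0.8
red 7.2
blue 0.8
tin 0.9
spoon 1.5
clock 17.625 [0.7012 0.0624 0.1775] lifter yaw 2.708196158458443 tilt [0.002  0.0024]
dish centre [0.58844558 0.07738829] r 0.031557659137995075 rel tcp along 0.10866814261851233 lat 0.03375421870646165
bead rel dish along/lat 0.0020586139924628813 -0.034666799288066055 px [255.50289017  50.54913295]
0.0015867925924472135 0.01733688816015702 [ 0.0176576  -0.20763071 -2.27931873]
the job is handed in; nothing more can be done
```

I handed the job in at about 17.7 s. The lifter is held by its grip, and the dish is on the blade over the stand with its underside at about 0.121 m and its lip turned to the cream egg cup.

**What I did:** I pinched the grip and ran the blade in along the stand's +x, with no contact on the way. I lifted the dish straight up, then turned it by 1.58 rad about its own centre.

**Last checks that passed:**
- **At rest:** joint speeds were below 0.002 rad/s and the tool was tilted by less than 0.2°.
- **Bead:** its pixel in the wrist view stayed within about 0.5 px during the turn, so it is still in the middle.
- **Lip:** it points at 2.70–2.75 rad (depending on the camera) and the egg cup bears 2.72.
- **Bystanders:** in the scene view the egg cup, blue cup, tin and spoon are unchanged. The shaker is hidden behind the dish, so I did not check it at the end.

**Checks that disagreed or failed:**
- **Dish fit:** the automatic circle fit of the dish failed from midway through the turn (radius 32–53 mm, where 65 is right) because the arm shades the dish. I relied on the bead's pixel and the scene picture instead.
- **Top camera:** the arm blocked the lip there, so the lip angle comes from the scene view.
- **First lip reading:** it was actually the shaker behind, and I redid it.
- **Grip position:** the images disagreed by several mm on where the grip axis sits in the fingers along the blade. The blade's reach past the dish centre is therefore about 34–43 mm, against the 40 intended.
- **Red cup:** its patch differs by 7 grey levels; I take this to be the arm's shadow, since nothing came near it.

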